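# Turn the crystal display to its front

### The job

Turn the crystal display by pushing one of the brass posts on its rim until the purple crystal is at the front, in line with the brass pointer at the foot of the display and right next to it, then let go. Do not touch the crystals; all three must stay standing in their seats.

Things in the scene. Friction and masses are not known exactly. Their poses are not given: they have to be found in the camera images.
- front_mark (a point): Fixed point where the purple crystal must come, 32 mm above the table, level with the turntable's top. The upright turning axis is 60 mm away along its +x; the brass pointer, a cone on a dark tongue (34 mm high), 64 to 98 mm away along its -x. The turntable: a wooden disc 232 mm across, turning either way without stops; 1 to 3 N at a post turn it, and it stops at once when let go.
- amethyst: Purple crystal, 31 x 28 x 70 mm tall, loose in one of four ring seats (5 mm high) 90 degrees apart, 60 mm from the axis; a fixed white tea light fills the fourth. Origin: centre of its underside; z up. At 45 degrees between the seats, 102 mm from the axis, stand four brass posts fixed to the disc, 14 mm thick, 50 mm tall from the disc's top (tops 82 mm above the table).
- citrine: Orange-yellow crystal, a six-sided point 35 x 31 mm and 63 mm tall, standing loose in another of the ring seats, held only by the 5 mm high ring round its foot. Origin at the centre of its underside; its z axis points up along the crystal.
- rose: Pink crystal, a six-sided point 31 x 27 mm and 70 mm tall, standing loose in another of the ring seats, held only by the 5 mm high ring round its foot. Origin at the centre of its underside; its z axis points up along the crystal.
Things that resemble listed ones, but are neither listed nor needed, are in the scene too. There is more than one size of the amethyst; the one meant has the size given above. There is more than one size of the citrine; the job needs the larger.

How it is judged:
By the outcome, as a careful person would: the job done as asked, in the order asked, and still so for the second after the job is handed in, with the robot touching nothing.
It also fails if it takes over 40 s, if anything falls off the work surface, if the arm or the gripper's body presses on something with over 40 N, if the wrist force passes 120 N, or if a joint passes its speed limit or range.

### The arm

A 6-joint arm with a two-finger parallel gripper is mounted at the origin on a cart in front of the work surface, level with it; the furniture and walls round the work are solid. World frame = base frame: x ahead of the robot, y to its left, z up, the work surface at z = 0. Lengths are in m, angles in rad, forces in N, time in s.
With the tool pointing down it reaches from about 0.35 to 0.775 m from the base axis. Payload 7.3 kg.
Tool frame: the origin (TCP) lies at the very end of the fingers, on their centre line; the grasp point (between the pads) lies 19 mm behind it; z points along the fingers, y is the direction in which the jaws open and shut (so a half turn about z gives the same grasp; the last joint's range is limited). The gripper opens to 92 mm and grips with 3 to 60 N. Pads are 19 mm wide; open, the fingers measure 130 mm over their backs; the gripper's body (75 mm by 190 mm) begins 47 mm behind the grasp point.
Start: joints at [-1.336, 0.342, 1.524, -0, 1.275, -0.146], TCP at [0.195, -0.487, 0.227] pointing down, gripper open.
Joint ranges: [-2.53, 2.53], [-0.77, 2.02], [0.04, 2.7], [-1, 4.14], [0.28, 2.66], [-3.11, 3.11]. Speed limits (rad/s): [2.57, 2.57, 3.14, 3.14, 3.14, 3.14].

### API

Orientations are given as [roll, pitch, yaw] about the fixed x, y, z axes, in that order (R = Rz(yaw) Ry(pitch) Rx(roll)).
In Python, from cell import robot gives the robot as it stands. The module is installed in compiled form; this text tells all that it offers.
- The arm moves only by the tool carry_out, never from a script. Its argument "series" is a list of rows, each an object with "jaw": the opening in per cent of the stroke, from 0 (shut) to 100 (fully open); "travel": the shift along the tool's x, y, z in units of 60 mm (1.0 is 60 mm), a list of three; "twist": the turn about the tool's z in units of 6 degrees (1.0 is 6 degrees). A call has 1 to 8 rows; each row shifts and turns the commanded pose from where the row before left it, along the tool's axes as they then stand; what a row does not reach is not made up. A row lasts 1/8 s, in which the tool goes at most 62.5 mm and 10.7 degrees, less where a joint would pass 70% of its speed; a pose out of reach is approached as far as the arm can. A call is refused whole if a number of a shift passes 1 or a number of a turn 1, either way. A call with a gripper value outside its range is refused whole. The fingers move at their own pace and stop on an object; "squeeze" is the grip in N (left out, the last holds). Time passes only in rows, so rows that do not move let the fingers close. It gives the time, the measured TCP pose, the force and the opening at its end, in the units of the state.
- robot.observe(): the state, without advancing time (a new reading comes with each control period).
- robot.read_camera(name): name is "scene" or "top"; returns the picture (400x640x3 uint8, blue, green, red); there is no depth.
- robot.calibration(name): a dict with "intrinsics" (3x3 intrinsics, pixels), "cam_to_world" (4x4, takes a point from camera to world coordinates). Camera axes: x right, y up, looking along -z (the intrinsics and any distortion apply to the point x, -y, -z); pixel columns grow to the right and rows downward; lengths in m; the calibration is good to about 2 mm. A picture is of the moment at which its call begins. calibration takes no time and is no camera call.
- robot.hand_in(): hands the job in, once; it reports no verdict.
Trained networks look in the newest picture that a camera, given by its name, has taken for a name from the list of things; names that differ only in an ending like _2 or _b are one class to them, and where a whole thing is asked for, a point or a joint stands for the part that bears it (a point fixed in the world has none). Each returns a list of dicts, best first, with "score" (0 to 1); they miss things now and then, are a little off and sometimes report something else, mostly with a low value. They report only what shows in the picture. A call takes as long as a camera call. They do not tell look-alikes from the thing itself.
- robot.regions_of(camera, query): "pixels" (400x640 bool, what is visible of it) and "xy" ([column, row] in pixels, amid what is visible of it).
The state is a dict: "time": time; "qpos": joint angles; "qvel": joint speeds; "joint_efforts": joint torques, N m; "tool_pos": TCP position; "tool_rot": TCP orientation; "contact_force": force on the tool from outside, world axes, zero at the start; "torque": the same for the moment, N m; "opening": finger opening in m.
Only numpy, scipy, OpenCV 4.12 (cv2) and the standard library are available. Lean on these libraries where they do the work, as an engineer would, in place of code of your own. Each camera call takes 0.05 s, during which the arm holds its last target. There are 200 camera calls.

## Working session

There is one attempt and no reset: what is moved stays moved. The work goes in short steps, Python scripts to look and compute and a tool call to move; the robot and the scene stay as the last step left them, time stands still between calls to the robot, and variables do not carry over. Pictures are saved under pics/ and viewed, about 8 in all and at most 12, crops included, and the job is handed in when it is done.

Besides the shell and the picture viewer there is one more tool, called after ">>>" by a JSON object that holds its "method" and its "body", one argument or row to a line. carry_out: Moves the arm, as the interface text tells. Its arguments: {"type":"object","properties":{"series":{"type":"array"},"squeeze":{"type":"number"}},"required":["series"]}

```bash
mkdir -p pics; cat > h.py <<'E'
import numpy as np, cv2
from cell import robot
def cal(n):
    c=robot.calibration(n); return np.array(c["intrinsics"]),np.array(c["cam_to_world"]),c
def back(n,uv,z):
    K,T,_=cal(n); d=np.linalg.inv(K)@[uv[0],uv[1],1]; d=T[:3,:3]@[d[0],-d[1],-d[2]]
    o=T[:3,3]; return o+d*(z-o[2])/d[2]
def proj(n,p):
    K,T,_=cal(n); q=T[:3,:3].T@(np.array(p)-T[:3,3]); q=K@[q[0],-q[1],-q[2]]; return q[:2]/q[2]
E
python3 - <<'E'
from h import *
s=robot.observe(); print(s)
for n in("scene","top"):
    im=robot.read_camera(n); cv2.imwrite(f"pics/{n}0.png",im); print(n,cal(n)[2])
    for q in("amethyst","citrine","rose"):
        for r in robot.regions_of(n,q): print(n,q,round(r["score"],2),np.round(r["xy"]),r["pixels"].sum(), np.round(back(n,r["xy"],.065),3))
E
```

```text
{'time': 0.0, 'qpos': array([-1.33602106e+00,  3.42700081e-01,  1.52503881e+00, -2.05403077e-05,
        1.27537562e+00, -1.46008065e-01]), 'qvel': array([ 0.00063914, -0.00054856,  0.00096663,  0.00064667,  0.00150459,
       -0.00093121]), 'joint_efforts': array([-8.32124351e-05, -4.31241202e+01, -2.44217813e+01,  7.14426208e-02,
        5.58364042e-02, -1.54662716e-04]), 'tool_pos': array([ 0.19502921, -0.48698737,  0.2260491 ]), 'tool_rot': array([-3.14008413e+00, -2.01982689e-04,  3.80789171e-01]), 'contact_force': array([1.39310353, 0.23248469, 0.16591959]), 'torque': array([ 0.0177181 , -0.05905655, -0.01897644]), 'opening': 0.09172649686964976}
scene {'intrinsics': array([[420.92741385,   0.        , 318.39116793],
       [  0.        , 420.92741385, 207.88409769],
       [  0.        ,   0.        ,   1.        ]]), 'cam_to_world': array([[-0.68771739,  0.44058966, -0.57699701,  0.01327397],
       [-0.72584213, -0.40188619,  0.55824787,  0.51277709],
       [ 0.01407111,  0.8027255 ,  0.59618266,  0.56281345],
       [ 0.        ,  0.        ,  0.        ,  1.        ]])}
s
[... 286 characters left out ...]
trinsics': array([[476.92714584,   0.        , 323.75383881],
       [  0.        , 476.92714584, 190.2276251 ],
       [  0.        ,   0.        ,   1.        ]]), 'cam_to_world': array([[ 0.00104376,  0.98969359, -0.14319747,  0.37160741],
       [-0.99987759,  0.00326838,  0.01530102,  0.02889802],
       [ 0.01561135,  0.14316397,  0.98957585,  0.96620023],
       [ 0.        ,  0.        ,  0.        ,  1.        ]])}
top amethyst 0.84 [427. 181.] 431 [ 0.521 -0.183  0.065]
top amethyst 0.71 [338. 191.] 191 [ 0.501 -0.011  0.065]
top citrine 0.72 [293. 181.] 251 [0.52  0.074 0.065]
top citrine 0.62 [209. 247.] 152 [0.394 0.23  0.065]
top rose 0.76 [341. 146.] 173 [ 0.588 -0.019  0.065]
```

```bash
python3 - <<'E'
import cv2,numpy as np
a=cv2.imread("pics/scene0.png")[100:340,200:500];b=cv2.imread("pics/top0.png")[80:320,180:480]
cv2.imwrite("pics/a.png",cv2.resize(a,None,fx=2.5,fy=2.5,interpolation=2));cv2.imwrite("pics/b.png",cv2.resize(b,None,fx=2.5,fy=2.5,interpolation=2))
E
```

```text
(no output)
```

View pics/a.png

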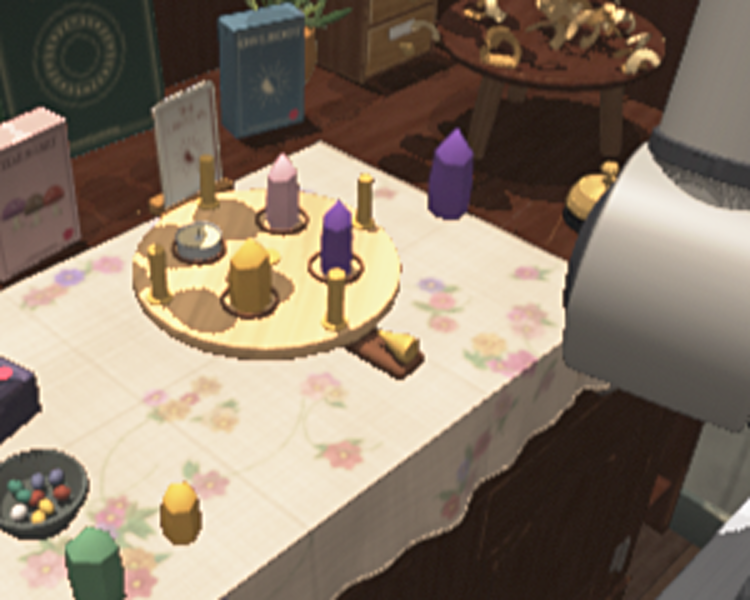

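View pics/b.png

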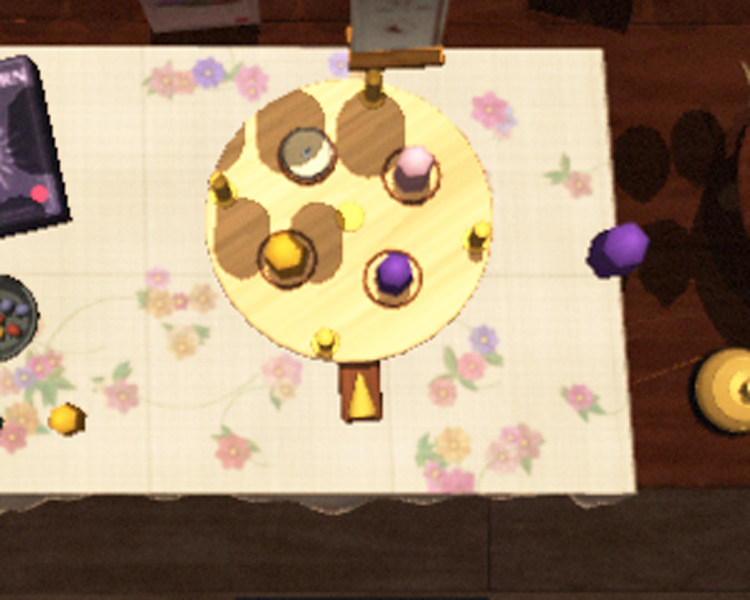

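View pics/scene0.png

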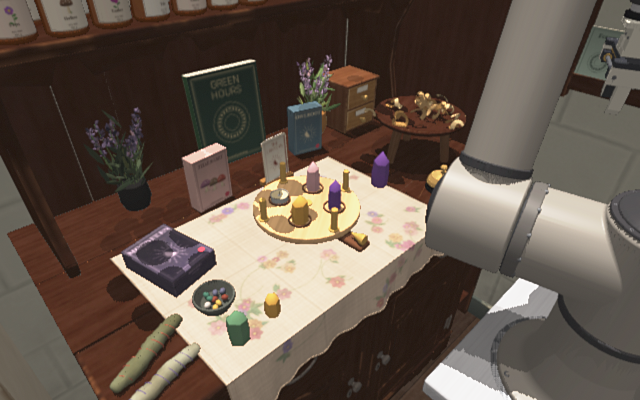

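The scene shows the amethyst in the front-right seat, about 32° clockwise (seen from above) from the pointer. The big purple crystal to the right of the disc is a decoy. The front post sits just left of the pointer, with the citrine to the left, the rose at back right and the tea light at back left. I'll fit the axis and angles next.

```bash
cat >> h.py <<'E'
from scipy.optimize import least_squares
def posts(c,phi,z=.082): # phi = world angle of amethyst; posts at +45+90k
    return [np.r_[c+.102*np.array([np.cos(a),np.sin(a)]),z] for a in phi+np.pi/4+np.pi/2*np.arange(4)]
def overlay(n,im,c,phi,fname,box,f=3):
    im=cv2.resize(im,None,fx=f,fy=f,interpolation=2)
    def P(p,col): u=(proj(n,p)+.5)*f-.5; cv2.circle(im,tuple(int(round(x)) for x in u),2,col,-1)
    for a in np.linspace(0,2*np.pi,80): P([c[0]+.116*np.cos(a),c[1]+.116*np.sin(a),.032],(255,255,0))
    for q in posts(c,phi): P(q,(0,0,255))
    for q in posts(c,phi,.032): P(q,(0,255,0))
    for k in range(4):
        for a in np.linspace(0,2*np.pi,16): b=phi+k*np.pi/2; P([c[0]+.06*np.cos(b)+.02*np.cos(a),c[1]+.06*np.sin(b)+.02*np.sin(a),.037],(0,255,0))
    for r in(.124,.158): P([c[0]-r,c[1],.02],(255,0,255))
    x0,y0,x1,y1=[int(v*f) for v in box]; cv2.imwrite(fname,im[y0:y1,x0:x1])
E
python3 - <<'E'
from h import *
im=cv2.imread("pics/top0.png")
# hand-picked ring-seat centres (top, full px), tops of the rings z~.037
off=np.array([180,80])
seat={0:(393,278),1:(287,259),2:(307,155),3:(411,176)}
# going clockwise seen from above: amethyst, citrine, tea, rose
W=np.array([back("top",np.array(seat[k])/2.5+off,.036)[:2] for k in range(4)])
f=lambda p:np.concatenate([p[:2]+.06*np.array([np.cos(p[2]-k*np.pi/2),np.sin(p[2]-k*np.pi/2)])-W[k] for k in range(4)])
s=least_squares(f,[.53,-.02,np.pi+.6]); c=s.x[:2];phi=s.x[2]
print("seats",np.round(c,4),np.degrees(phi),"rms mm",1e3*np.sqrt(np.mean(s.fun**2)))
# disc rim from 4 extreme picks
for uv in((206,220),(493,215),(348,78),(350,362)): print(np.round(back("top",np.array(uv)/2.5+off,.032),4))
for uv in((360,372),(362,415),(361,395)): print("pointer",np.round(back("top",np.array(uv)/2.5+off,.02),4))
# big decoy: triangulate
for uv,n in(((630,238),"top"),): print(back(n,np.array(uv)/2.5+off,0),back(n,np.array(uv)/2.5+off,.1))
print(back("scene",np.array([450,215])/2.5+[200,100],0),back("scene",np.array([458,130])/2.5+[200,100],.1))
overlay("top",im,c,phi,"pics/ov_top.png",(240,90,400,260),4)
overlay("scene",cv2.imread("pics/scene0.png"),c,phi,"pics/ov_sc.png",(240,140,390,260),4)
a=cv2.imread("pics/ov_top.png");b=cv2.imread("pics/ov_sc.png");h=max(len(a),len(b))
p=lambda x:cv2.copyMakeBorder(x,0,h-len(x),0,0,0)
cv2.imwrite("pics/ov.png",cv2.resize(np.hstack([p(a),p(b)]),None,fx=.64,fy=.64,interpolation=3))
E
```

```text
seats [0.5534 0.0224] 214.55608555100534 rms mm 0.4262276770238687
[0.5511 0.1365 0.032 ]
[ 0.556  -0.0923  0.032 ]
[0.6687 0.0239 0.032 ]
[0.4383 0.0217 0.032 ]
pointer [0.4313 0.0137 0.02  ]
pointer [0.3974 0.0121 0.02  ]
pointer [0.4131 0.0129 0.02  ]
[ 0.54350052 -0.20945835  0.        ] [ 0.52570989 -0.18478889  0.1       ]
[ 0.52194118 -0.18553625  0.        ] [ 0.51611997 -0.17403255  0.1       ]
```

View pics/ov.png

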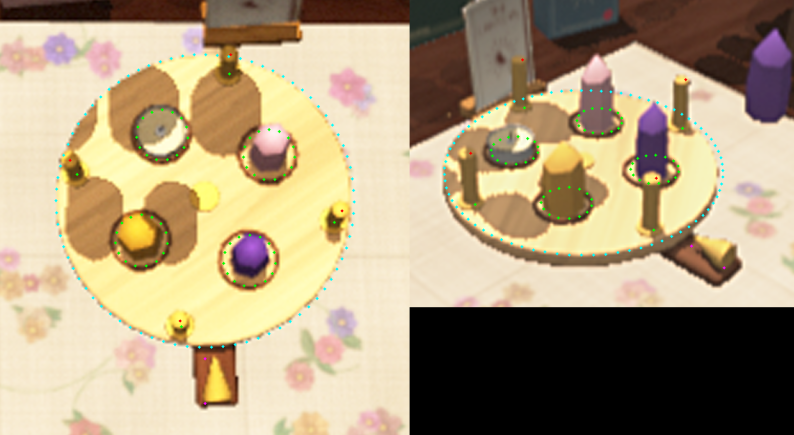

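The fit agrees with both views: axis (0.553, 0.022), amethyst at 214.6°, and pointer direction about 183.9°. That means a clockwise turn of about 31°. I'll push the front post towards +y with the shut fingers.

>>> {"method": "carry_out", "body": {
  "series": [
    {"jaw": 0,"travel": [0.67,-0.61,0],"twist": 0},
    {"jaw": 0,"travel": [0.67,-0.61,0],"twist": 0},
    {"jaw": 0,"travel": [0.67,-0.61,0],"twist": 0},
    {"jaw": 0,"travel": [0.67,-0.61,0],"twist": 0},
    {"jaw": 0,"travel": [0.67,-0.61,0],"twist": 0},
    {"jaw": 0,"travel": [0.67,-0.61,0],"twist": 0},
    {"jaw": 0,"travel": [0.67,-0.61,0],"twist": 0},
    {"jaw": 0,"travel": [0.67,-0.61,0],"twist": 0}
  ],
  "squeeze": 20
}}

```text
time: 1.4
tool_pos: [0.3855, -0.0945, 0.227]
tool_rot: [3.141, -0.001, 0.381]
contact_force: [0.8, -1.5, -0.1]
opening: 0.0158
```

>>> {"method": "carry_out", "body": {
  "series": [
    {"jaw": 0,"travel": [0,0,0],"twist": -0.95},
    {"jaw": 0,"travel": [0,0,0],"twist": -0.95},
    {"jaw": 0,"travel": [0,0,0],"twist": -0.95},
    {"jaw": 0,"travel": [0,0,0],"twist": -0.95},
    {"jaw": 0,"travel": [0,0,0],"twist": -0.95},
    {"jaw": 0,"travel": [0,0,0],"twist": -0.95},
    {"jaw": 0,"travel": [0,0,0],"twist": -1.0},
    {"jaw": 0,"travel": [0,0,0],"twist": 0}
  ]
}}

```text
time: 2.4
tool_pos: [0.3849, -0.096, 0.2268]
tool_rot: [3.141, 0.0, 1.082]
contact_force: [-0.7, -0.7, 0.3]
opening: 0.0006
```

>>> {"method": "carry_out", "body": {
  "series": [
    {"jaw": 0,"travel": [0.62,-0.02,0],"twist": 0},
    {"jaw": 0,"travel": [0.62,-0.02,0],"twist": 0},
    {"jaw": 0,"travel": [0.61,-0.02,0],"twist": 0},
    {"jaw": 0,"travel": [0,0,0.6],"twist": 0},
    {"jaw": 0,"travel": [0,0,0.7],"twist": 0},
    {"jaw": 0,"travel": [0,0,0.7],"twist": 0},
    {"jaw": 0,"travel": [0,0,0.4],"twist": 0},
    {"jaw": 0,"travel": [0,0,0],"twist": 0}
  ]
}}

```text
time: 3.4
tool_pos: [0.4327, 0.0038, 0.0815]
tool_rot: [-3.138, 0.001, 1.08]
contact_force: [-0.1, -0.7, -0.6]
opening: 0.0002
```

```bash
python3 - <<'E'
from h import *
a=robot.read_camera("scene")[110:290,220:420];b=robot.read_camera("top")[80:260,230:430]
cv2.imwrite("pics/c.png",cv2.resize(np.hstack([a,b]),None,fx=2,fy=2,interpolation=2)); print(robot.observe()["tool_pos"])
E
```

```text
[0.43434096 0.00356958 0.08337527]
```

View pics/c.png

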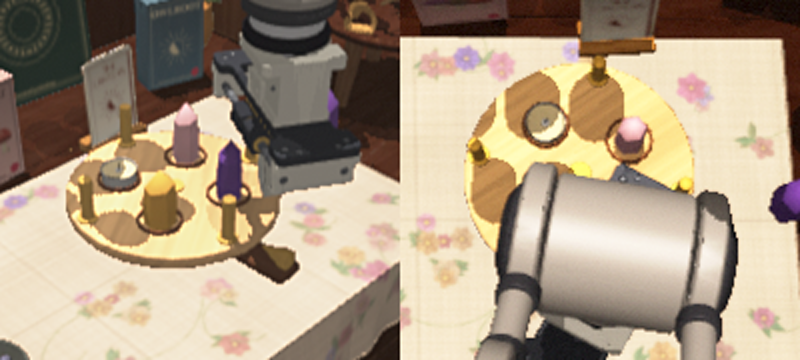

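```bash
python3 - <<'E'
from h import *
s=robot.observe(); t=s["tool_pos"]; print(t,s["tool_rot"],s["qpos"])
for p in (t,t+[0,0,.066],t+[.084,-.045,.066],t-[.084,-.045,-.066]): 
    print((proj("scene",p)-[220,110])*2,(proj("top",p)-[230,80])*2+[400,0])
E
```

```text
[0.43434096 0.00356958 0.08337527] [ 3.14075104e+00 -2.13088964e-04  1.08128631e+00] [-1.68547290e-01  3.68468712e-01  1.95596924e+00 -8.68839039e-05
  8.16288842e-01  3.21022299e-01]
[272.66145357 190.27630256] [600.04802934 290.00668537]
[277.53091933 132.3503785 ] [602.25162464 284.53969388]
[245.57349194  83.11747096] [653.8104033  188.23330684]
[316.20642812 191.93301402] [549.06375476 383.88905234]
```

The geometry is consistent: the body's near end hides the fingers from the scene camera. I'll go down another 22 mm and push gently.

>>> {"method": "carry_out", "body": {
  "series": [
    {"jaw": 0,"travel": [0,0,0.36],"twist": 0},
    {"jaw": 0,"travel": [0.16,0,0],"twist": 0},
    {"jaw": 0,"travel": [0.16,0,0],"twist": 0},
    {"jaw": 0,"travel": [0.14,0,0],"twist": 0},
    {"jaw": 0,"travel": [0.14,0,0],"twist": 0},
    {"jaw": 0,"travel": [0.14,-0.02,0],"twist": 0},
    {"jaw": 0,"travel": [0.14,-0.02,0],"twist": 0},
    {"jaw": 0,"travel": [0,0,0],"twist": 0}
  ]
}}

```text
time: 4.5
tool_pos: [0.4574, 0.052, 0.0613]
tool_rot: [3.14, -0.001, 1.083]
contact_force: [-0.7, 0.8, 0.6]
opening: 0.0008
```

```bash
python3 - <<'E'
from h import *
a=robot.read_camera("scene")[110:290,220:420];b=robot.read_camera("top")[80:260,230:430]
cv2.imwrite("pics/d.png",cv2.resize(np.hstack([a,b]),None,fx=2,fy=2,interpolation=2)); print(robot.observe()["tool_pos"])
E
```

```text
[0.45709202 0.05149698 0.06124297]
```

View pics/d.png

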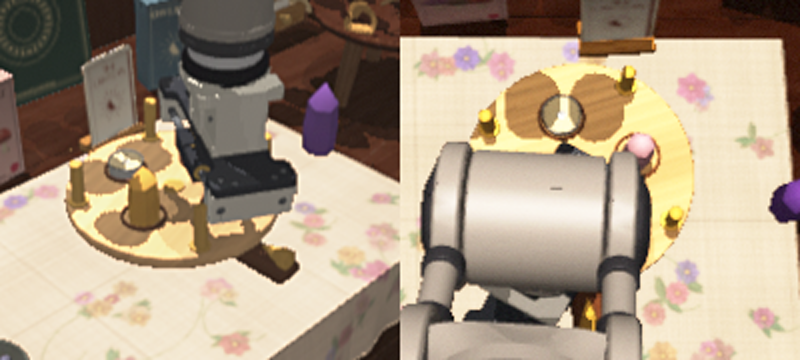

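```bash
python3 - <<'E'
from h import *
c=np.array([.5534,.0224])
for uv in((628,68),(485,115),(676,210)):
    p=back("top",[(uv[0]-400)/2+230,uv[1]/2+80],.08)[:2]-c; print("post",np.linalg.norm(p),np.degrees(np.arctan2(p[1],p[0]))%90)
for uv in((562,117),(640,153)):
    p=back("top",[(uv[0]-400)/2+230,uv[1]/2+80],.036)[:2]-c; print("seat",np.linalg.norm(p),np.degrees(np.arctan2(p[1],p[0]))%90)
print("expected phi 198.7 -> post%90 63.7, seat 18.7")
E
```

```text
post 0.1053011297958478 64.0987755274871
post 0.10230439863001062 62.26359151558239
post 0.10037448448930318 64.42529899390723
seat 0.060025491029582524 17.204232019470233
seat 0.06366160379718756 19.172151687864655
expected phi 198.7 -> post%90 63.7, seat 18.7
```

Kinematics predicts 198.7° and the picture gives the same within about 1°, leaving 14.8°, or about 26 mm of push. I'll push 24 mm, back off, go up and measure with a clear view.

>>> {"method": "carry_out", "body": {
  "series": [
    {"jaw": 0,"travel": [0.1,0,0],"twist": 0},
    {"jaw": 0,"travel": [0.1,0,0],"twist": 0},
    {"jaw": 0,"travel": [0.1,0,0],"twist": 0},
    {"jaw": 0,"travel": [0.1,0,0],"twist": 0},
    {"jaw": 0,"travel": [0,0,0],"twist": 0}
  ]
}}

```text
time: 5.22
tool_pos: [0.4681, 0.0731, 0.0611]
tool_rot: [3.141, -0.0, 1.083]
contact_force: [0.5, 0.4, -0.1]
opening: 0.0004
```

>>> {"method": "carry_out", "body": {
  "series": [
    {"jaw": 0,"travel": [-0.2,0,0],"twist": 0},
    {"jaw": 0,"travel": [0,0,-0.8],"twist": 0},
    {"jaw": 0,"travel": [0,0,-0.9],"twist": 0},
    {"jaw": 0,"travel": [-0.9,0,0],"twist": 0},
    {"jaw": 0,"travel": [-0.9,0,0],"twist": 0},
    {"jaw": 0,"travel": [-0.9,0,0],"twist": 0},
    {"jaw": 0,"travel": [-0.9,0,0],"twist": 0},
    {"jaw": 0,"travel": [0,0,0],"twist": 0}
  ]
}}

```text
time: 6.22
tool_pos: [0.3588, -0.1316, 0.1631]
tool_rot: [-3.142, 0.001, 1.076]
contact_force: [0.9, 0.7, 0.2]
opening: 0.0004
```

```bash
python3 - <<'E'
from h import *
print(robot.observe()["tool_pos"])
im=robot.read_camera("top");cv2.imwrite("pics/top1.png",im);s=robot.read_camera("scene");cv2.imwrite("pics/scene1.png",s)
for n in("scene","top"):
    for q in("amethyst","citrine","rose"):
        for r in robot.regions_of(n,q): print(n,q,round(r["score"],2),np.round(r["xy"]),r["pixels"].sum())
a=s[110:260,220:400];b=im[80:260,230:420]
b=cv2.resize(b,None,fx=2.5,fy=2.5,interpolation=2);a=cv2.resize(a,None,fx=1.8,fy=1.8,interpolation=2)
a=cv2.copyMakeBorder(a,0,len(b)-len(a),0,0,0);cv2.imwrite("pics/e.png",np.hstack([b,a]))
E
```

```text
[ 0.35875135 -0.1315622   0.16310917]
scene amethyst 0.82 [326. 207.] 366
scene amethyst 0.6 [378. 173.] 482
scene citrine 0.77 [273. 302.] 347
scene citrine 0.72 [286. 205.] 386
scene rose 0.61 [327. 177.] 284
top amethyst 0.71 [428. 181.] 395
top amethyst 0.66 [321. 194.] 169
top citrine 0.73 [288. 166.] 232
top citrine 0.47 [208. 248.] 117
top rose 0.74 [349. 160.] 229
```

View pics/e.png

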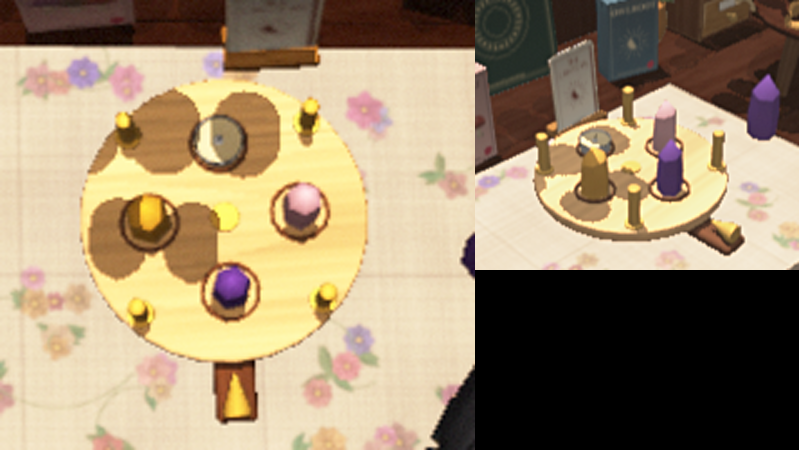

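All three crystals are standing. The seats show at amethyst (230,291), citrine (150,222), rose (301,211) and tea light (219,142), with the pointer at about (236,392). I'll fit the residual angle.

```bash
python3 - <<'E'
from h import *
px=lambda uv:np.array(uv)/2.5+[230,80]
W=np.array([back("top",px(u),.036)[:2] for u in((230,291),(150,222),(219,142),(301,211))])
f=lambda p:np.concatenate([p[:2]+.06*np.array([np.cos(p[2]-k*np.pi/2),np.sin(p[2]-k*np.pi/2)])-W[k] for k in range(4)])
s=least_squares(f,[.55,.02,3.2]);c=s.x[:2]
print(c,"amethyst",np.degrees(s.x[2]),"rms mm",1e3*np.sqrt(np.mean(s.fun**2)))
im=cv2.imread("pics/top1.png");hsv=cv2.cvtColor(im,cv2.COLOR_BGR2HSV)
def cen(m): v,u=np.nonzero(m); return np.array([u.mean(),v.mean()]),m.sum()
roi=np.zeros(im.shape[:2],bool); roi[224:250,314:336]=1
h,sa,v=hsv[...,0],hsv[...,1],hsv[...,2]
tongue=roi&(v<140)&(sa>80); cone=roi&(v>=140)&(sa>120)&(h>15)&(h<35)
for n,m,z in(("tongue+cone",tongue|cone,.008),("cone",cone,.02)):
    uv,k=cen(m); p=back("top",uv,z)[:2]; print(n,uv,k,p,"dir",np.degrees(np.arctan2(*(p-c)[::-1]))%360)
    vv,uu=np.nonzero(m); [print(r,uu[vv==r].min(),uu[vv==r].max()) for r in range(vv.min(),vv.max()+1,4) if (vv==r).any()]
E
```

```text
[0.55385132 0.02198656] amethyst 184.37554839019577 rms mm 0.429765192368814
tongue+cone [324.31578947 236.62105263] 285 [0.41641537 0.01285893] dir 183.7996477457833
224 315 331
228 316 331
232 316 331
236 315 331
240 317 332
244 317 332
248 318 321
cone [323.83206107 238.61832061] 131 [0.41192047 0.01401226] dir 183.2157500940721
224 315 325
232 322 325
236 321 327
240 320 328
244 319 329
```

```bash
python3 -c "
from h import *
print(robot.hand_in(), robot.observe()['time'])"
```

```text
the job is handed in; nothing more can be done
the job is handed in; nothing more can be done
```

I turned the display about 30° clockwise (seen from above) by pushing the front brass post with the shut fingers. Then I backed off, lifted the arm clear and handed the job in, with the clock at just over 6 s.

- **Alignment:** in the last top picture the purple crystal's seat is at 184.4° about the axis, and the pointer is at 183.2° to 183.8°. That is about 0.6° to 1.2° off, or roughly 1 mm at the seat. This is close to what I can measure, so I left it.
- **Crystals:** all three stood in their seats in both camera views, and nothing was touching them.
- **Forces:** the readings after each move stayed below about 2 N.
- **Disagreements:** no check failed. Midway, the turn worked out from the fingers' position matched the picture to about 1.5°.

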